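# Uncover the set tubes and lay them on the drying rack

### The arm

A 7-joint arm with a two-finger parallel gripper is mounted at the origin on the work surface. World frame = base frame: x ahead of the robot, y to its left, z up, the work surface at z = 0. Lengths are in m, angles in rad, forces in N, time in s.
With the tool pointing down it reaches from about 0.4 to 0.875 m from the base axis. Payload 19.3 kg.
Tool frame: the origin (TCP) lies midway between the tips of the shut fingers; the grasp point (between the pads) lies 19 mm behind it (bot.pinch_z is the distance from the TCP to the grasp point, in m); z points along the fingers, y is the line along which they close (so a half turn about z gives the same grasp; the last joint's range is limited). The gripper opens to 85 mm and grips with 20 to 120 N. Pads are 22 mm wide; open, the fingers measure 114 mm over their backs; the gripper's body (76 mm by 85 mm) begins 54 mm behind the grasp point. The pads swing forward as they close: fully open they stand 13 mm farther back than shut.
Start: joints at [-1.295, 0.521, -0.036, 1.599, 0.021, 1.021, -0.113], TCP at [0.212, 0.588, 0.231] pointing down, gripper open.
Joint ranges: [-2.91, 2.91], [-0.3, 2.13], [-1.5, 1.42], [0.17, 2.43], [-1.26, 4.41], [0.16, 1.93], [-2.52, 2.52]. Speed limits (rad/s): [1.89, 1.89, 2.39, 2.39, 3.01, 3.01, 3.01].

### API

Orientations are given as [roll, pitch, yaw] about the fixed x, y, z axes, in that order (R = Rz(yaw) Ry(pitch) Rx(roll)).
In Python, from workcell import observe, viewer, bot gives the robot as it stands. The module is installed in compiled form; this text tells all that it offers.
- The arm moves only by the tool play_rows, never from a script. Its argument "motion" is a list of rows, each a list of 7 numbers: the shift along the tool's x, y, z in cm, then the turn, a rotation vector about the tool's x, y, z in rad, then the opening, from -1 (shut) to 1 (fully open), so that 0 is half open. A call has exactly 5 rows; each row is the pose to reach, as a shift and turn from the pose commanded when the call began, along the tool's axes at that moment; what a row does not reach only later rows make up. A row lasts 1/10 s, in which the tool goes at most 50 mm and 8.59 degrees, less where a joint would pass 70% of its speed; a pose out of reach is approached as far as the arm can. A call with a gripper value outside its range is refused whole. The fingers move at their own pace and stop on an object; "squeeze" is the grip in N (left out, the last holds). Time passes only in rows, so rows that repeat a pose let the fingers close, or fill a call up. It gives the time, the measured TCP pose, the force, the opening and the grip force at its end, in the units of the state.
- observe(): the state, without advancing time (a new reading comes with each control period).
- viewer.grab_frame(name): name is "scene" or "top" or "wrist"; returns (picture, depth): 400x640x3 uint8, red, green, blue; 400x640 float32, m along the optical axis (not along the pixel's ray), 0 where there is no reading.
- viewer.camera_info(name): a dict with "fx", "fy", "cx", "cy" (pixels), "k1" (the pictures are not rectified: a ray, as slopes to the right and down, at radius r is drawn at 1 + k1 r^2 times it, then the intrinsics apply), "R" (3x3) and "t" (3): a world point X has camera coordinates R X + t. Camera axes: x right, y down, z forward; pixel columns grow to the right and rows downward; lengths in m; the calibration is good to about 2 mm. A picture is of the moment at which its call begins: read the wrist's pose just before it. camera_info takes no time and is no camera call; for the wrist camera it gives the pose at the moment of the call.
- bot.job_done(): hands the job in; it is judged then, once.
The state is a dict: "clock": time; "qpos": joint angles; "qd": joint speeds; "joint_efforts": joint torques, N m; "position": TCP position; "tool_rot": TCP orientation; "force": force on the tool from outside, world axes, zero at the start; "moment": the same for the moment, N m; "grip_width": finger opening in m; "finger_force": force on a finger pad.
Only numpy, scipy, OpenCV 4.12 (cv2) and the standard library are available. Lean on these libraries where they do the work, as an engineer would, in place of code of your own. Each camera call takes 0.05 s, during which the arm holds its last target. There are 200 camera calls.

### The job

The labels on the two magenta tubes have set and should now dry in the open: pinch the two orange buttons on the clear cover's grip together to free its catches, lift the cover off and set it down right way up in the middle of the green mat. Then lay each magenta tube across both rails of the wooden drying rack, one in each free pair of notches with both ends sticking out past the rails, lowering it all the way into the notches before letting go. Leave the blue tube on the rack and the other things on the bench where they are.

Things in the scene. Friction and masses are not known exactly. Their poses are not given: they have to be found in the camera images.
- tray: Setting tray screwed to the bench: grey plate 180 x 180 x 8 mm. Origin: centre of its underside (bench level), z up. Two tubes lie along its x in saddles at x = +-52 mm, tubes at y = +-58 mm, axes 44 mm above the bench; free beside and below them between the saddles. In its middle two fixed keeper posts (60 mm high, x = +-18 to +-30 mm, y within +-10 mm) have lips over the cover's barbs.
- cover: Clear cover, 170 x 170 mm, 64 mm high, open below, 0.3 kg, white edges; on top a white grip boss (46 mm in x, 36 in y, 40 high, top 104 mm above the cover's lower edge) with two opposed orange spring buttons. Origin: centre of its lower edge, z up. It starts latched on the tray (origin 8 mm above the bench, axes as the tray's, up to 3 mm sideways play).
- cover_grip (a point): Point midway between the two orange buttons, inside the grip boss, 91 mm above the cover's lower edge and 27 mm above its flat top; the buttons face along the cover's -x and +x. Axes as the cover's.
- button_front (a joint): Travel (m) of the orange button on the cover's -x side: 0 out, 0.006 fully pressed in towards +x. Spring 2.4 N out, 6 N fully in. Its barb lets go of its keeper post at about 4 mm. Each button alone holds the cover, so both must be in while the cover is lifted some 20 mm.
- button_back (a joint): The same for the orange button on the cover's +x side (pressed towards -x of the cover).
- button_front_face (a point): Centre of the outer face of the button on the cover's -x side, 31 mm from the boss's middle when out, 25 mm when in (62 mm over both buttons out, 50 mm in). Faces are 26 x 26 mm, upright.
- button_back_face (a point): Centre of the outer face of the button on the cover's +x side.
- mat: Green foam mat, 200 x 200 x 4 mm, fixed flat on the bench: the place for the cover. Origin: centre of its underside.
- rack: Wooden drying rack fixed to the bench: two notched rails (12 mm thick, 224 long, 61 high) along its y at x = +-52 mm, open gap 92 mm. Three V-notch pairs (38 wide, 16 deep) at y = -75, 0, +75 mm. Origin: centre of its underside (bench level), z up. A tube across both rails lies along the rack's x, axis 67 mm above the bench. Only two dowels (tops 26 mm up, y = +-95 mm) cross the gap.
- place0 (a point): Middle of the axis of a tube lying in the notch pair at y = -75 mm of the rack. Taken by the blue dry tube.
- place1 (a point): The same for the notch pair at y = 0. Free.
- place2 (a point): The same for the notch pair at y = +75 mm. Free.
- tube_a: Magenta-labelled paper tube, 34 mm diameter, 150 mm long, about 60 g, along its own x; origin at its middle, on its axis. It starts in the saddles at the tray's +y side. White paper plug at one end, open at the other.
- tube_b: Second magenta-labelled tube, the same, in the saddles at the tray's -y side.
- dry_tube: Blue-labelled tube of the same size, already drying in the rack; leave it.
- paste_jar: Closed jar, 68 mm diameter, 85 mm high; bystander. Origin: centre of its underside.
- blank_1: Plain brown tube, 34 mm diameter, standing 150 mm high; bystander. Origin: centre of its foot.
- blank_2: Another plain brown tube standing on end; bystander.
- tape_roll: Roll of brown tape lying flat, 72 mm diameter, 24 mm high; bystander.
- paste_brush: Paste brush lying on the bench, 170 mm long; bystander.
- smoothing_block: Wooden smoothing block, 110 x 45 mm, 48 mm high; bystander.
Mind the look-alikes: they are no part of the job. Several things have the shape of the cover; the one meant has the colours described above.

How it is judged:
By the outcome, as a careful person would: the job done as asked, in the order asked, and still so for the second after the job is handed in, with the robot touching nothing.
It also fails if it takes over 72 s, if anything falls off the work surface, if the arm or the gripper's body presses on something with over 40 N, if the wrist force passes 120 N, or if a joint passes its speed limit or range.

## Working session

There is one attempt and no reset: what is moved stays moved. The work goes in short steps, Python scripts to look and compute and a tool call to move; the robot and the scene stay as the last step left them, time stands still between calls to the robot, and variables do not carry over. Pictures are saved under pics/ and viewed, at most 10 in all, crops included, and the job is handed in when it is done.

Besides the shell and the picture viewer there is one more tool, called after "Emit:" as a command line: name --pt "numbers of a row" for each row, then --argument value for the rest. play_rows: Moves the arm, as the interface text tells. Its arguments: {"type":"object","properties":{"motion":{"type":"array"},"squeeze":{"type":"number"}},"required":["motion"]}

```bash
mkdir -p pics
cat > h.py <<'E'
import numpy as np, cv2
from workcell import observe, viewer, bot
from scipy.spatial.transform import Rotation as Ro
def grab(n,save=None):
    ci=viewer.camera_info(n); p,d=viewer.grab_frame(n)
    if save: cv2.imwrite('pics/'+save,p[:,:,::-1])
    return p,d,ci
def ray(ci,u,v):
    K=np.array([[ci['fx'],0,ci['cx']],[0,ci['fy'],ci['cy']],[0,0,1]],float)
    q=cv2.undistortPoints(np.array([[[u,v]]],float),K,np.array([ci['k1'],0,0,0,0.]))[0,0]
    R=np.array(ci['R']);t=np.array(ci['t'])
    return -R.T@t, R.T@np.array([q[0],q[1],1])
def onz(ci,u,v,z):
    o,d=ray(ci,u,v); return o+d*(z-o[2])/d[2]
def pt(ci,d,u,v):
    o,r=ray(ci,u,v); return o+r*d[int(round(v)),int(round(u))]
E
python3 - <<'E'
from h import *
s=observe();print({k:np.round(v,3).tolist() for k,v in s.items()})
print(bot.pinch_z)
for n in('scene','top'):
    p,d,ci=grab(n,n+'0.png');np.savez('pics/'+n+'0.npz',p=p,d=d,**ci)
    print(n,ci)
E
```

```text
{'clock': 0.0, 'qpos': [-1.295, 0.522, -0.036, 1.6, 0.021, 1.021, -0.113], 'qd': [0.0, 0.0, 0.0, -0.002, -0.002, 0.0, 0.001], 'joint_efforts': [0.001, -92.708, 1.98, -36.993, 0.018, 0.008, 0.0], 'position': [0.212, 0.588, 0.231], 'tool_rot': [-3.14, 0.0, 2.796], 'force': [0.376, -0.808, -0.095], 'moment': [-0.029, -0.007, -0.014], 'finger_force': 0.0, 'grip_width': 0.085}
0.0187
scene {'fx': 414.7359451113105, 'fy': 414.7359451113105, 'cx': 324.2339101839647, 'cy': 206.7180764353309, 'k1': 0.019942351833244627, 'R': array([[-0.16975019,  0.98548582,  0.00160214],
       [ 0.71679406,  0.12458332, -0.68606506],
       [-0.67630699, -0.11531127, -0.72753843]]), 't': array([ 0.10046285, -0.28199245,  1.38637172])}
top {'fx': 446.63452063739004, 'fy': 446.63452063739004, 'cx': 321.3971693857907, 'cy': 195.6962347451667, 'k1': -0.1050667838859819, 'R': array([[-0.05009981, -0.99873837, -0.0034164 ],
       [-0.97319691,  0.04958674, -0.22456386],
       [ 0.22444995, -0.00792578, -0.97445339]]), 't': array([0.0080996 , 0.50808339, 1.05883576])}
```

View pics/top0.png

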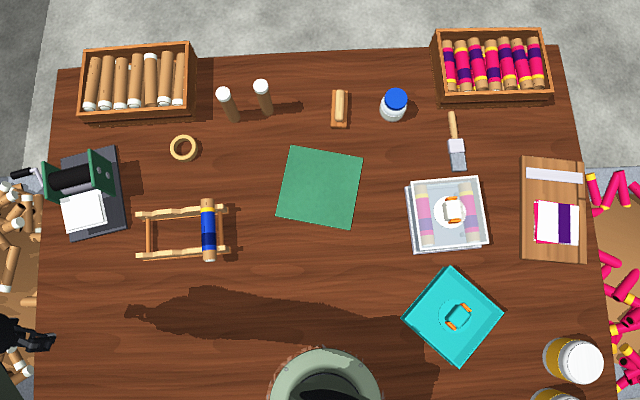

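View pics/scene0.png

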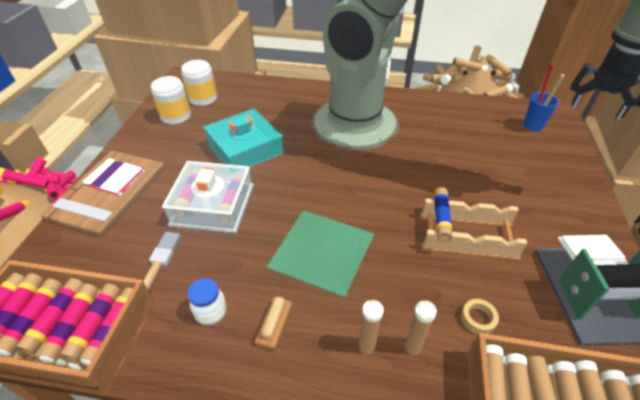

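Top view: clear cover with white boss at about (452,210), a teal decoy at (455,315), mat at (320,187), and the rack at (183,230) with the blue tube on its right end (208,228).

Run:
```python
from h import *
z=np.load('pics/top0.npz');p=z['p'];d=z['d'];ci={k:z[k] for k in('fx','fy','cx','cy','k1','R','t')}
hsv=cv2.cvtColor(p,cv2.COLOR_RGB2HSV)
def quad(m,zz,name):
    c=max(cv2.findContours(m,0,2)[0],key=cv2.contourArea)
    w=np.array([onz(ci,*q[0],zz)[:2] for q in c]).astype(np.float32)
    r=cv2.minAreaRect(w*1000);print(name,np.round(r[0],1),np.round(r[1],1),round(r[2],1))
m=cv2.inRange(hsv,(65,80,40),(85,255,200));m[:,:260]=0;m[:,380:]=0;quad(m,.004,'mat')
m=cv2.inRange(hsv,(110,120,40),(130,255,255));m[:,:190]=0;m[:190]=0;m[:,230:]=0
yy,xx=np.nonzero(m);P=[pt(ci,d,u,v) for u,v in zip(xx,yy)];print('blue',np.median(P,0),np.min(P,0),np.max(P,0))
# orange buttons
m=cv2.inRange(hsv,(5,150,150),(20,255,255));m[:170]=0;m[250:]=0;m[:,:400]=0;m[:,490:]=0
n,l,s,c=cv2.connectedComponentsWithStats(m)
for i in range(1,n):
    if s[i,4]>5:
        yy,xx=np.nonzero(l==i);P=[pt(ci,d,u,v) for u,v in zip(xx,yy)];print(s[i],c[i],np.median(P,0),onz(ci,*c[i],.104+.008))
# heights
def pr(n,u,v):print(n,(u,v),np.round(pt(ci,d,u,v),3))
pr('boss',452,208)
a=cv2.resize(p[165:265,395:495],None,fx=5,fy=5,interpolation=cv2.INTER_CUBIC)
b=cv2.resize(p[185:275,125:240],None,fx=5,fy=5,interpolation=cv2.INTER_CUBIC)
# rack rails: points with z 0.05-0.07
P=[(u,v,*pt(ci,d,u,v)) for v in range(190,270) for u in range(125,240)]
P=np.array(P);Q=P[(P[:,4]>.04)&(P[:,4]<.068)];print(len(Q));r=cv2.minAreaRect((Q[:,2:4]*1000).astype(np.float32));print('rack',r)
T=P[(P[:,4]>.057)&(P[:,4]<.064)];np.save('pics/rackpts.npy',Q)
P=np.array([(u,v,*pt(ci,d,u,v)) for v in range(165,265) for u in range(395,500)])
Q=P[(P[:,4]>.064)&(P[:,4]<.08)];print('covertop',len(Q),np.median(Q[:,2:],0),cv2.minAreaRect((Q[:,2:4]*1000).astype(np.float32)))
Q=P[(P[:,4]>.1)];print('bosstop',len(Q),np.median(Q[:,2:],0),cv2.minAreaRect((Q[:,2:4]*1000).astype(np.float32)))
h=max(a.shape[0],b.shape[0]);o=np.zeros((h,1075,3),np.uint8);o[:a.shape[0],:500]=a;o[:b.shape[0],500:]=b
o=cv2.resize(o,None,fx=.74,fy=.74)
cv2.imwrite('pics/c1.png',o[:,:,::-1])
```

```text
mat [546.3 -13.7] [199.5 199.3] 76.2
blue [0.42896194 0.2600963  0.08371484] [ 0.25721534 -0.00871273  0.07023658] [0.47635206 0.28048868 1.14591092]
[445 196  12   4  33] [451.39393939 197.90909091] [ 0.473817   -0.32755013  0.11156242] [ 0.47411112 -0.32741394  0.112     ]
[448 218  13   6  37] [454.43243243 220.13513514] [ 0.42016663 -0.32962788  0.11105312] [ 0.42006297 -0.32857423  0.112     ]
boss (452, 208) [ 0.449 -0.326  0.113]
929
rack ((427.0230712890625, 338.66168212890625), (150.5194549560547, 224.5823211669922), 3.772815465927124)
covertop 4369 [ 0.44366298 -0.32308181  0.07387675] ((448.3446960449219, -329.35772705078125), (175.12216186523438, 174.83132934570312), 2.0999062061309814)
bosstop 409 [ 0.4426553  -0.3254344   0.11298314] ((348.0907897949219, -189.02073669433594), (61.24360656738281, 399.15716552734375), 35.471153259277344)
```

View pics/c1.png

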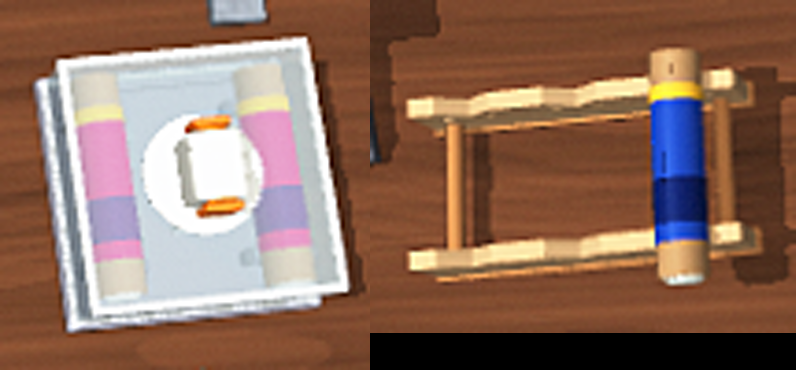

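```bash
cat >> h.py <<'E'
def delta(p0,rot0,p1,yaw1,tag=''):
    R0=Ro.from_euler('xyz',rot0);R1=Ro.from_euler('xyz',[np.pi,0,yaw1])
    print(tag,'shift cm',np.round(R0.inv().apply(np.array(p1)-p0)*100,2),'rot',np.round((R0.inv()*R1).as_rotvec(),3))
def chain(wps):
    s=observe();p,r=s['position'],s['tool_rot']
    for i,(q,y) in enumerate(wps):
        delta(p,r,q,y,i);p,r=np.array(q),[np.pi,0,y]
E
python3 - <<'E'
from h import *
z=np.load('pics/top0.npz');p=z['p'];d=z['d'];ci={k:z[k] for k in('fx','fy','cx','cy','k1','R','t')}
Q=np.load('pics/rackpts.npy')
hsv=cv2.cvtColor(p,cv2.COLOR_RGB2HSV)
c=np.array([.427,.339]);a=np.radians(3.8);ux=np.array([np.cos(a),np.sin(a)]);uy=np.array([-ux[1],ux[0]])
L=np.c_[(Q[:,2:4]-c)@ux,(Q[:,2:4]-c)@uy,Q[:,4]]
for lo,hi in((-.08,-.02),(.02,.08)):
    k=(L[:,0]>lo)&(L[:,0]<hi)&(L[:,1]>-.04)&(L[:,2]>.045)
    f=np.polyfit(L[k,1],L[k,0],1);print(k.sum(),'x0',f[1],'slope',f[0],'y',L[k,1].min(),L[k,1].max(),L[k,0].min(),L[k,0].max())
print('y range',L[:,1].min(),L[:,1].max())
# blue axis
m=cv2.inRange(hsv,(110,120,40),(130,255,255));yy,xx=np.nonzero(m)
B=np.array([pt(ci,d,u,v) for u,v in zip(xx,yy) if 190<u<230 and v>190]);B=B[(B[:,2]>.07)&(B[:,2]<.1)]
k=B[:,2]>.08;f=np.polyfit(B[k,0],B[k,1],1);print('blue',B[k].mean(0),f,((B[k].mean(0)[:2]-c)@ux,(B[k].mean(0)[:2]-c)@uy))
chain([((.33,.46,.30),2.5),((.45,.30,.33),2.2),((.51,.12,.34),1.9),((.50,-.08,.34),1.606),((.43,-.25,.34),1.606)])
E
```

```text
338 x0 -0.0425918363816693 slope 0.026690789803724177 y -0.039882771917701024 0.11197314933424396 -0.05009068395335676 -0.03336414112601138
335 x0 0.060729555769811434 slope 0.015812506325073424 y -0.03990170082383221 0.11066516331560254 0.05506185030722484 0.06932272783312167
y range -0.11266027882103676 0.11197314933424396
blue [0.42830081 0.26248665 0.08440456] [0.04952158 0.24127652] (np.float64(-0.003772886383386426), np.float64(-0.07643134295030199))
0 shift cm [-15.45  -8.02  -6.91] rot [-0.001  0.     0.296]
1 shift cm [-19.19  -5.64  -3.  ] rot [-0.  -0.   0.3]
2 shift cm [-18.08  -5.74  -1.  ] rot [ 0.  -0.   0.3]
3 shift cm [-18.6   -7.41  -0.  ] rot [-0.    -0.     0.294]
4 shift cm [-16.74  -7.59  -0.  ] rot [0. 0. 0.]
```

Emit:
play_rows --pt "-3 -1.6 -1.4 0 0 0.06 1" --pt "-6.2 -3.2 -2.8 0 0 0.12 1" --pt "-9.3 -4.8 -4.1 0 0 0.18 1" --pt "-12.4 -6.4 -5.5 0 0 0.24 1" --pt "-15.5 -8 -6.9 0 0 0.3 1"

```text
clock: 0.6
position: [0.3313, 0.4589, 0.3006]
tool_rot: [-3.141, -0.0, 2.493]
force: [0.7, 1.1, -0.4]
grip_width: 0.0855
finger_force: 0.0
```

Emit:
play_rows --pt "-3.8 -1.1 -0.6 0 0 0.06 1" --pt "-7.7 -2.3 -1.2 0 0 0.12 1" --pt "-11.5 -3.4 -1.8 0 0 0.18 1" --pt "-15.4 -4.5 -2.4 0 0 0.24 1" --pt "-19.2 -5.6 -3 0 0 0.3 1"

```text
clock: 1.1
position: [0.4509, 0.2983, 0.3305]
tool_rot: [-3.141, -0.0, 2.193]
force: [-0.2, 1.1, -0.9]
grip_width: 0.085
finger_force: 0.0
```

Emit:
play_rows --pt "-3.6 -1.1 -0.2 0 0 0.06 1" --pt "-7.2 -2.3 -0.4 0 0 0.12 1" --pt "-10.8 -3.4 -0.6 0 0 0.18 1" --pt "-14.5 -4.5 -0.8 0 0 0.24 1" --pt "-18.1 -5.7 -1 0 0 0.3 1"

```text
clock: 1.6
position: [0.5101, 0.1182, 0.3403]
tool_rot: [-3.141, -0.0, 1.893]
force: [0.9, 0.5, 1.4]
grip_width: 0.0854
finger_force: 0.0
```

Emit:
play_rows --pt "-3.7 -1.5 0 0 0 0.06 1" --pt "-7.4 -3 0 0 0 0.12 1" --pt "-11.1 -4.4 0 0 0 0.18 1" --pt "-14.9 -5.9 0 0 0 0.24 1" --pt "-18.6 -7.4 0 0 0 0.29 1"

```text
clock: 2.1
position: [0.4987, -0.0817, 0.3403]
tool_rot: [-3.142, -0.0, 1.603]
force: [1.1, 0.6, -0.2]
grip_width: 0.0855
finger_force: 0.0
```

Emit:
play_rows --pt "-4.0 -1.8 0 0 0 0 1" --pt "-8 -3.6 0 0 0 0 1" --pt "-12 -5.4 0 0 0 0 1" --pt "-15 -6.8 0 0 0 0 1" --pt "-16.7 -7.6 0 0 0 0 1"

```text
clock: 2.6
position: [0.4274, -0.2521, 0.3404]
tool_rot: [-3.141, 0.0, 1.603]
force: [0.4, 0.4, 0.8]
grip_width: 0.0851
finger_force: 0.0
```

Run:
```python
from h import *
p,d,ci=grab('wrist','w1.png');np.savez('pics/w1.npz',p=p,d=d,**ci)
R=np.array(ci['R']);print(-R.T@ci['t'],R[2])
hsv=cv2.cvtColor(p,cv2.COLOR_RGB2HSV)
m=cv2.inRange(hsv,(5,150,150),(20,255,255))
n,l,s,c=cv2.connectedComponentsWithStats(m)
for i in range(1,n):
    if s[i,4]>40:
        yy,xx=np.nonzero(l==i);P=np.array([pt(ci,d,u,v) for u,v in zip(xx,yy)])
        P=P[P[:,2]>P[:,2].max()-.004];print(s[i],c[i],np.median(P,0),P.min(0),P.max(0))
```

```text
[ 0.42565786 -0.17103639  0.48177189] [ 0.01035752 -0.31139458 -0.95022426]
[530   4  85  37 621] [551.53623188  18.96457327] [ 0.42565786 -0.17103639  0.48177189] [ 0.42565786 -0.17103639  0.48177189] [ 0.42565786 -0.17103639  0.48177189]
[305  11   8  60 173] [308.98265896  43.13294798] [ 0.40611762 -0.10766914 -0.00116249] [ 0.40058059 -0.14156464 -0.00285094] [ 0.4096722  -0.06568603  0.00107267]
[196  32   8  60 201] [199.19402985  63.51243781] [ 0.42565786 -0.17103639  0.48177189] [ 0.42565786 -0.17103639  0.48177189] [ 0.42565786 -0.17103639  0.48177189]
[266  36   4  68 163] [267.21472393  68.3803681 ] [ 0.42565786 -0.17103639  0.48177189] [ 0.42565786 -0.17103639  0.48177189] [ 0.42565786 -0.17103639  0.48177189]
[558  40  50  12 173] [588.1734104   45.40462428] [ 0.79195957 -0.09642912  0.02102716] [ 0.74312462 -0.10251644  0.01906812] [ 0.812169   -0.09087137  0.0230165 ]
[107  83  10  43 116] [111.34482759 105.00862069] [ 0.11221915 -0.19821052 -0.0012513 ] [ 0.10917103 -0.22746224 -0.00256614] [ 0.1159171  -0.16694811  0.00140192]
[206  83   9  36 128] [210.59375  101.07
[... 1228 characters left out ...]
0822 ] [ 0.79946907 -0.44763876  0.08259169]
[  0 285  39  21  68] [ 18.32352941 293.47058824] [ 0.42565786 -0.17103639  0.48177189] [ 0.42565786 -0.17103639  0.48177189] [ 0.42565786 -0.17103639  0.48177189]
[598 306  13  10  42] [603.73809524 309.07142857] [ 0.88562984 -0.48912652  0.07547839] [ 0.88456061 -0.49017852  0.07402958] [ 0.89784772 -0.48660173  0.07770491]
[614 330  26  60 247] [627.36032389 360.36437247] [ 0.42565786 -0.17103639  0.48177189] [ 0.42565786 -0.17103639  0.48177189] [ 0.42565786 -0.17103639  0.48177189]
[505 384   8  10  52] [508.09615385 389.63461538] [ 0.75442355 -0.63728514  0.08879397] [ 0.75041921 -0.64479571  0.08726519] [ 0.76357509 -0.62293602  0.09081906]
```

View pics/w1.png

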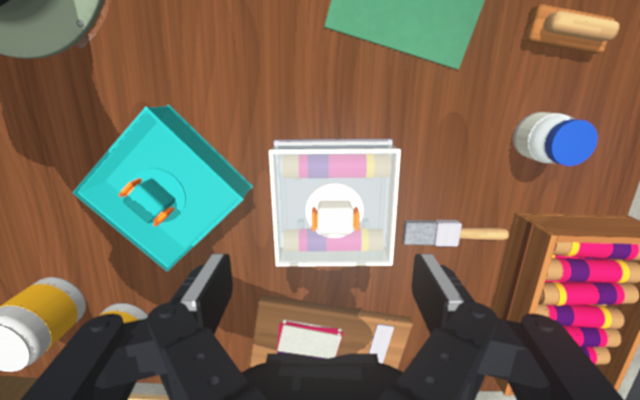

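Wrist view: clear cover centred at (334,205), orange buttons at (314,219) and (356,219); both consistent with height 0.110 and 54–60 mm spacing. Approach the grip.

Run:
```python
from h import *
chain([((.4476,-.327,.2),1.612),((.4476,-.327,.081),1.612)])
```

```text
0 shift cm [-7.37  1.89 14.05] rot [-0.     0.001 -0.011]
1 shift cm [ 0.  -0.  11.9] rot [0. 0. 0.]
```

Emit:
play_rows --pt "-1.8 0.5 3.5 0 0 0 1" --pt "-3.7 0.9 7 0 0 -0.01 1" --pt "-5.5 1.4 10.5 0 0 -0.01 1" --pt "-7.4 1.9 14 0 0 -0.01 1" --pt "-7.4 1.9 14 0 0 -0.01 1"

```text
clock: 3.15
position: [0.449, -0.3235, 0.1961]
tool_rot: [-3.136, -0.002, 1.614]
force: [-0.8, 1.4, 0.7]
grip_width: 0.0854
finger_force: 0.0
```

Emit:
play_rows --pt "0 0 3 0 0 0 1" --pt "0 0 6 0 0 0 1" --pt "0 0 9 0 0 0 1" --pt "0 0 11 0 0 0 1" --pt "0 0 11.9 0 0 0 1"

```text
clock: 3.65
position: [0.4504, -0.3221, 0.0805]
tool_rot: [-3.141, -0.001, 1.616]
force: [0.7, -0.3, 0.5]
grip_width: 0.0854
finger_force: 0.0
```

Emit:
play_rows --squeeze 40 --pt "0 0 0 0 0 0 0.3" --pt "0 0 0 0 0 0 0" --pt "0 0 0 0 0 0 -0.3" --pt "0 0 0 0 0 0 -0.6" --pt "0 0 0 0 0 0 -1"

```text
clock: 4.15
position: [0.45, -0.3234, 0.0831]
tool_rot: [3.141, 0.0, 1.615]
force: [-10.5, 3.2, 20.0]
grip_width: 0.0461
finger_force: 38.3
```

Emit:
play_rows --pt "0 0 0 0 0 0 -1" --pt "0 0 0 0 0 0 -1" --pt "0 0 0 0 0 0 -1" --pt "0 0 0 0 0 0 -1" --pt "0 0 0 0 0 0 -1"

```text
clock: 4.65
position: [0.45, -0.3234, 0.0831]
tool_rot: [3.141, 0.0, 1.615]
force: [-11.5, 3.3, 19.6]
grip_width: 0.0465
finger_force: 38.3
```

Emit:
play_rows --pt "0 -0.1 -0.1 0 0 0 -1" --pt "0 -0.2 -0.2 0 0 0 -1" --pt "0 -0.2 -0.3 0 0 0 -1" --pt "0 -0.2 -0.4 0 0 0 -1" --pt "0 -0.2 -0.4 0 0 0 -1"

```text
clock: 5.15
position: [0.4488, -0.3232, 0.0855]
tool_rot: [3.141, 0.0, 1.616]
force: [-0.5, -1.6, -2.9]
grip_width: 0.0456
finger_force: 41.6
```

Run:
```python
from h import *
p,d,ci=grab('wrist')
a=cv2.resize(p[190:400,180:460],None,fx=2.8,fy=2.8,interpolation=cv2.INTER_CUBIC)
cv2.imwrite('pics/w2.png',a[:,:,::-1]);s=observe();print(s['position'],s['force'],s['grip_width'],s['finger_force'])
```

```text
[ 0.44880445 -0.32315014  0.08545986] [ 0.81209635 -1.4297087  -1.90954998] 0.04585167366942054 41.64257768075913
```

View pics/w2.png

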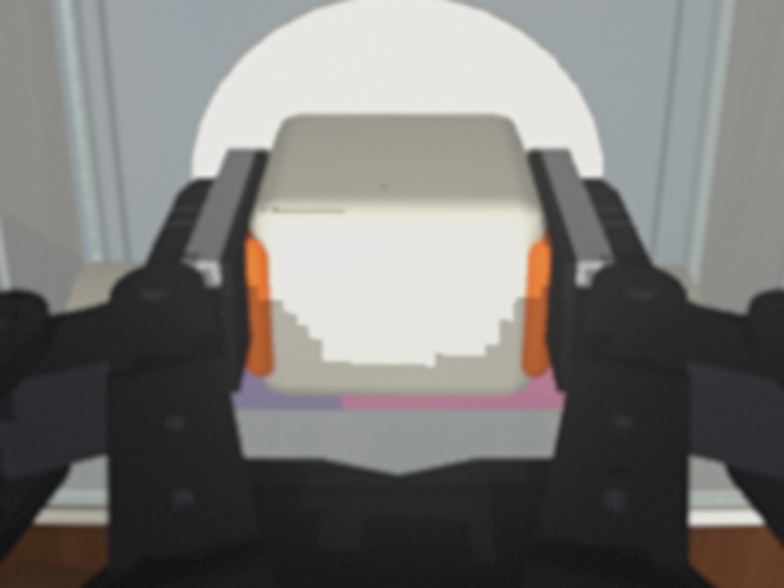

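Pads are on both orange buttons (at (258,305) and (538,305) in the crop) and the forces are near zero. Lift.

Emit:
play_rows --pt "0 0 -0.4 0 0 0 -1" --pt "0 0 -0.8 0 0 0 -1" --pt "0 0 -1.2 0 0 0 -1" --pt "0 0 -1.6 0 0 0 -1" --pt "0 0 -2 0 0 0 -1"

```text
clock: 5.7
position: [0.4486, -0.3231, 0.1057]
tool_rot: [3.141, 0.0, 1.616]
force: [0.6, -1.7, -5.2]
grip_width: 0.0455
finger_force: 41.9
```

Emit:
play_rows --pt "0 0 -1.5 0 0 0 -1" --pt "0 0 -3.5 0 0 0 -1" --pt "0 0 -6 0 0 0 -1" --pt "0 0 -8.5 0 0 0 -1" --pt "0 0 -10.5 0 0 0 -1"

```text
clock: 6.2
position: [0.4486, -0.3228, 0.2119]
tool_rot: [3.141, -0.0, 1.616]
force: [0.2, -0.4, -2.7]
grip_width: 0.0453
finger_force: 42.2
```

Emit:
play_rows --pt "0 0 -1 0 0 0 -1" --pt "0 0 -1 0 0 0 -1" --pt "0 0 -1 0 0 0 -1" --pt "0 0 -1 0 0 0 -1" --pt "0 0 -1 0 0 0 -1"

```text
clock: 6.7
position: [0.4483, -0.3229, 0.2195]
tool_rot: [-3.14, -0.001, 1.616]
force: [0.1, 0.8, -3.2]
grip_width: 0.0453
finger_force: 42.2
```

Run:
```python
from h import *
p,d,ci=grab('scene');a=cv2.resize(p[100:300,140:460],None,fx=2.4,fy=2.4,interpolation=cv2.INTER_CUBIC)
cv2.imwrite('pics/s2.png',a[:,:,::-1])
s=observe();print(s['position'],s['force'],s['grip_width'])
chain([((.50,-.17,.225),1.47),((.547,-.010,.2),1.33),((.547,-.010,.095),1.33)])
```

```text
[ 0.44830201 -0.32296237  0.21964754] [-1.18244176 -0.28146671 -2.48895494] 0.045467757096249124
0 shift cm [15.05  5.85 -0.54] rot [-0.001 -0.     0.146]
1 shift cm [16.39  3.07  2.5 ] rot [-0.   -0.    0.14]
2 shift cm [ 0.  -0.  10.5] rot [0. 0. 0.]
```

View pics/s2.png

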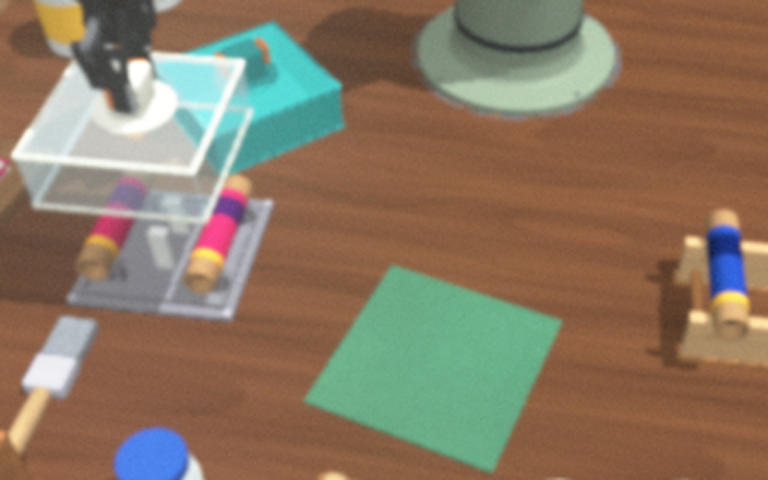

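Cover is in the gripper, level, with tubes at (115,228) and (218,232) left in the tray; mat free at (435,365). Carry to the mat.

Emit:
play_rows --pt "1.5 0.6 0 0 0 0.02 -1" --pt "5 2 -0.2 0 0 0.05 -1" --pt "9 3.5 -0.3 0 0 0.08 -1" --pt "12.5 4.9 -0.5 0 0 0.12 -1" --pt "15 5.8 -0.5 0 0 0.15 -1"

```text
clock: 7.25
position: [0.5005, -0.168, 0.2251]
tool_rot: [-3.141, -0.001, 1.466]
force: [0.2, -0.6, -3.2]
grip_width: 0.0458
finger_force: 42.2
```

Emit:
play_rows --pt "3 0.6 0.4 0 0 0.03 -1" --pt "7 1.3 1 0 0 0.06 -1" --pt "11 2.1 1.7 0 0 0.09 -1" --pt "14.5 2.7 2.2 0 0 0.12 -1" --pt "16.4 3.1 2.5 0 0 0.14 -1"

```text
clock: 7.75
position: [0.5481, -0.0074, 0.1993]
tool_rot: [-3.14, -0.0, 1.328]
force: [-0.5, -1.0, -2.7]
grip_width: 0.0454
finger_force: 42.2
```

Emit:
play_rows --pt "0 0 0 0 0 0 -1" --pt "0 0 2 0 0 0 -1" --pt "0 0 4 0 0 0 -1" --pt "0 0 6 0 0 0 -1" --pt "0 0 7 0 0 0 -1"

```text
clock: 8.25
position: [0.547, -0.0115, 0.1289]
tool_rot: [-3.14, 0.001, 1.325]
force: [0.4, 0.3, -2.8]
grip_width: 0.0454
finger_force: 42.2
```

Emit:
play_rows --pt "0 0 0 0 0 0 -1" --pt "0 0 0 0 0 0 -1" --pt "0 0 0 0 0 0 -1" --pt "0 0 0 0 0 0 -1" --pt "0 0 0 0 0 0 -1"

```text
clock: 8.75
position: [0.548, -0.0107, 0.1308]
tool_rot: [3.141, -0.0, 1.326]
force: [-0.5, 1.0, -2.5]
grip_width: 0.0455
finger_force: 42.2
```

Run:
```python
from h import *
p,d,ci=grab('top','t2.png')
P=np.array([(*pt(ci,d,u,v),u,v) for v in range(120,280) for u in range(240,420)])
print({z:int(((P[:,2]>z)&(P[:,2]<z+.01)).sum()) for z in np.round(np.arange(.05,.2,.01),2)})
Q=P[(P[:,2]>.1)&(P[:,2]<.13)]
z=np.median(Q[:,2]);Q=Q[abs(Q[:,2]-z)<.006];print('covertop',len(Q),z,cv2.minAreaRect((Q[:,:2]*1000).astype(np.float32)))
s=observe();print(s['position'],s['tool_rot'],s['force'])
```

```text
{np.float64(0.05): 151, np.float64(0.06): 73, np.float64(0.07): 24, np.float64(0.08): 30, np.float64(0.09): 26, np.float64(0.1): 33, np.float64(0.11): 523, np.float64(0.12): 1414, np.float64(0.13): 5, np.float64(0.14): 5, np.float64(0.15): 6, np.float64(0.16): 2, np.float64(0.17): 0, np.float64(0.18): 0, np.float64(0.19): 0, np.float64(0.2): 0}
covertop 1922 0.12122518489077305 ((536.53125, -60.78175354003906), (81.78102111816406, 172.6522674560547), 75.8410415649414)
[ 0.54794928 -0.01067865  0.13066959] [ 3.14110184e+00 -2.67022574e-04  1.32592198e+00] [-0.28090891 -0.61833978 -2.88320622]
```

View pics/t2.png

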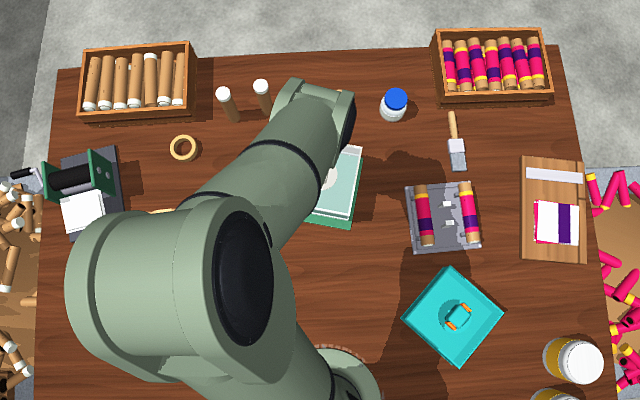

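Cover (visible part at (335,190)) is above the mat at matching yaw, about 3 mm short in y; the tray at (443,215) is now open. Lower.

Emit:
play_rows --pt "0.1 0 1 0 0 0 -1" --pt "0.2 0 2 0 0 0 -1" --pt "0.3 0 3 0 0 0 -1" --pt "0.3 0 3.8 0 0 0 -1" --pt "0.3 0 4.3 0 0 0 -1"

```text
clock: 9.3
position: [0.5482, -0.0079, 0.0862]
tool_rot: [-3.141, 0.001, 1.326]
force: [-0.8, -0.2, -1.5]
grip_width: 0.0455
finger_force: 42.2
```

Emit:
play_rows --pt "0 0 0.1 0 0 0 -1" --pt "0 0 0.2 0 0 0 -1" --pt "0 0 0.3 0 0 0 -1" --pt "0 0 0.4 0 0 0 -1" --pt "0 0 0.4 0 0 0 -1"

```text
clock: 9.8
position: [0.5485, -0.0078, 0.0834]
tool_rot: [3.141, -0.0, 1.326]
force: [-0.6, -0.9, -2.6]
grip_width: 0.0457
finger_force: 42.2
```

Emit:
play_rows --pt "0 0 0.1 0 0 0 -1" --pt "0 0 0.2 0 0 0 -1" --pt "0 0 0.2 0 0 0 -1" --pt "0 0 0.3 0 0 0 -1" --pt "0 0 0.3 0 0 0 -1"

```text
clock: 10.3
position: [0.5485, -0.0079, 0.0802]
tool_rot: [-3.142, 0.0, 1.326]
force: [0.1, 0.7, -2.3]
grip_width: 0.0455
finger_force: 42.2
```

Emit:
play_rows --pt "0 0 0.1 0 0 0 -1" --pt "0 0 0.2 0 0 0 -1" --pt "0 0 0.3 0 0 0 -1" --pt "0 0 0.3 0 0 0 -1" --pt "0 0 0.3 0 0 0 -1"

```text
clock: 10.8
position: [0.5486, -0.0078, 0.0792]
tool_rot: [3.141, -0.002, 1.325]
force: [-14.9, 2.8, 46.7]
grip_width: 0.0453
finger_force: 53.3
```

Emit:
play_rows --pt "0 0 -0.1 0 0 0 -1" --pt "0 0 -0.2 0 0 0 -1" --pt "0 0 -0.2 0 0 0 -0.2" --pt "0 0 -0.2 0 0 0 0.4" --pt "0 0 -0.2 0 0 0 1"

```text
clock: 11.3
position: [0.5485, -0.0079, 0.0792]
tool_rot: [-3.142, 0.0, 1.326]
force: [-0.5, -0.3, 1.2]
grip_width: 0.0722
finger_force: 0.0
```

Emit:
play_rows --pt "0 0 0 0 0 0 1" --pt "0 0 0 0 0 0 1" --pt "0 0 -1 0 0 0 1" --pt "0 0 -4 0 0 0 1" --pt "0 0 -8 0 0 0 1"

```text
clock: 11.8
position: [0.5477, -0.0081, 0.1598]
tool_rot: [-3.139, 0.001, 1.325]
force: [0.8, 0.2, 0.4]
grip_width: 0.085
finger_force: 0.0
```

Run:
```python
from h import *
chain([((.54,-.08,.30),.9),((.49,-.17,.34),.45),((.455,-.26,.34),.04)])
```

```text
0 shift cm [ -7.18   0.97 -14.01] rot [-0.002  0.002  0.425]
1 shift cm [-10.16   1.68  -4.  ] rot [ 0.   -0.    0.45]
2 shift cm [-7.07  6.58  0.  ] rot [ 0.   -0.    0.41]
```

Emit:
play_rows --pt "-0.3 0 -3.5 0 0 0.05 1" --pt "-2 0.2 -7 0 0 0.13 1" --pt "-4 0.5 -10.5 0 0 0.23 1" --pt "-6 0.8 -13 0 0 0.33 1" --pt "-7.2 1 -14 0 0 0.43 1"

```text
clock: 12.3
position: [0.5409, -0.082, 0.3026]
tool_rot: [3.139, -0.002, 0.89]
force: [-0.6, 0.0, -0.2]
grip_width: 0.0853
finger_force: 0.0
```

Emit:
play_rows --pt "-2 0.3 -0.8 0 0 0.09 1" --pt "-4 0.7 -1.6 0 0 0.18 1" --pt "-6.1 1 -2.4 0 0 0.27 1" --pt "-8.1 1.4 -3.2 0 0 0.36 1" --pt "-10.2 1.7 -4 0 0 0.45 1"

```text
clock: 12.8
position: [0.4896, -0.1711, 0.3403]
tool_rot: [-3.141, -0.001, 0.442]
force: [-0.0, 0.1, 0.2]
grip_width: 0.0853
finger_force: 0.0
```

Emit:
play_rows --pt "-1.4 1.3 0 0 0 0.08 1" --pt "-2.8 2.6 0 0 0 0.16 1" --pt "-4.2 3.9 0 0 0 0.24 1" --pt "-5.6 5.3 0 0 0 0.33 1" --pt "-7.1 6.6 0 0 0 0.41 1"

```text
clock: 13.3
position: [0.4542, -0.2615, 0.3397]
tool_rot: [-3.142, -0.0, 0.031]
force: [0.9, 0.4, 0.0]
grip_width: 0.085
finger_force: 0.0
```

Emit:
play_rows --pt "0 0 0 0 0 0 1" --pt "0 0 0 0 0 0 1" --pt "0 0 0 0 0 0 1" --pt "0 0 0 0 0 0 1" --pt "0 0 0 0 0 0 1"

```text
clock: 13.8
position: [0.4549, -0.2601, 0.3393]
tool_rot: [-3.141, -0.0, 0.037]
force: [-1.0, 0.4, 0.6]
grip_width: 0.0855
finger_force: 0.0
```

```bash
cat >> h.py <<'E'
def tubes(p,d,ci,lim=(.3,.6,-.45,-.2),n=''):
    hsv=cv2.cvtColor(p,cv2.COLOR_RGB2HSV)
    V,U=np.mgrid[0:400,0:640];m=(cv2.inRange(hsv,(160,120,60),(175,255,255))|cv2.inRange(hsv,(125,80,40),(150,255,200)))>0
    P=np.array([pt(ci,d,u,v) for u,v in zip(U[m],V[m])])
    P=P[(P[:,0]>lim[0])&(P[:,0]<lim[1])&(P[:,1]>lim[2])&(P[:,1]<lim[3])&(P[:,2]>.03)];return P
E
python3 - <<'E'
from h import *
p,d,ci=grab('wrist','w3.png')
s=observe();print(s['position'],s['tool_rot'],s['qpos'])
P=tubes(p,d,ci)
for sgn in(1,-1):
    Q=P[sgn*(P[:,1]+.327)>0]
    zt=np.percentile(Q[:,2],95);T=Q[Q[:,2]>zt-.004]
    f=np.polyfit(T[:,0],T[:,1],1);print('tube',sgn,'ztop',zt,'x',Q[:,0].min(),Q[:,0].max(),'y at .4476',np.polyval(f,.4476),'slope',f[0], Q[:,1].min(),Q[:,1].max())
E
```

```text
[ 0.45489272 -0.26018362  0.33935696] [-3.14149084e+00 -1.41799690e-04  3.66452072e-02] [-0.35964639  0.42249894  1.07771814  1.75281337 -0.39703714  1.20682009
 -0.70724807]
tube 1 ztop 0.061156852590206576 x 0.3935853024851776 0.5355908147993534 y at .4476 -0.2694727427369523 slope 0.06847718505768965 -0.28972021985220153 -0.2525180516969525
tube -1 ztop 0.060899137829740865 x 0.3949736351660055 0.4903744506811558 y at .4476 -0.38546713329433757 slope 0.038163278635344536 -0.40945483605270305 -0.36737345403623206
```

View pics/w3.png

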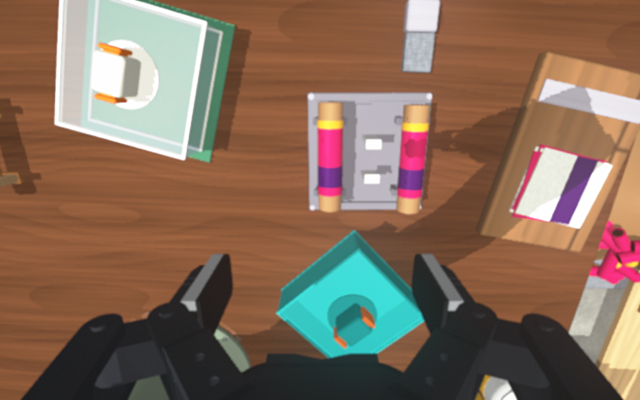

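Wrist view: tubes lie at (330,157) and (412,160) in the open tray; cover sits on the mat at upper left. Heights (0.061) and spacing (116 mm) fit.

Run:
```python
from h import *
chain([((.4476,-.2695,.15),.042),((.4476,-.2695,.025),.042)])
```

```text
0 shift cm [-0.77  0.91 18.94] rot [-0.    -0.    -0.005]
1 shift cm [ 0.  -0.  12.5] rot [0. 0. 0.]
```

Emit:
play_rows --pt "-0.3 0.3 4 0 0 0 0.6" --pt "-0.5 0.6 8.5 0 0 0 0.4" --pt "-0.8 0.9 13 0 0 0 0.4" --pt "-0.8 0.9 16.5 0 0 0 0.4" --pt "-0.8 0.9 18.9 0 0 0 0.4"

```text
clock: 14.35
position: [0.4463, -0.2693, 0.1481]
tool_rot: [-3.141, 0.002, 0.036]
force: [0.4, 0.6, -0.0]
grip_width: 0.0596
finger_force: 0.0
```

Emit:
play_rows --pt "0 0 0 0 0 0 0.4" --pt "0 0 1 0 0 0 0.4" --pt "0 0 2.5 0 0 0 0.4" --pt "0 0 4 0 0 0 0.4" --pt "0 0 5 0 0 0 0.4"

```text
clock: 14.85
position: [0.447, -0.2695, 0.0991]
tool_rot: [-3.141, 0.0, 0.036]
force: [0.4, -0.2, 0.5]
grip_width: 0.0597
finger_force: 0.0
```

Emit:
play_rows --pt "0 0 2 0 0 0 0.4" --pt "0 0 4 0 0 0 0.4" --pt "0 0 6 0 0 0 0.4" --pt "0 0 7.4 0 0 0 0.4" --pt "0 0 7.4 0 0 0 0.4"

```text
clock: 15.35
position: [0.4462, -0.2696, 0.0249]
tool_rot: [-3.141, 0.002, 0.035]
force: [-0.5, -0.5, -0.0]
grip_width: 0.0595
finger_force: 0.0
```

Emit:
play_rows --squeeze 25 --pt "0 0 0 0 0 0 0.1" --pt "0 0 0 0 0 0 -0.2" --pt "0 0 0 0 0 0 -0.5" --pt "0 0 0 0 0 0 -1" --pt "0 0 0 0 0 0 -1"

```text
clock: 15.85
position: [0.4476, -0.2713, 0.0274]
tool_rot: [3.139, -0.002, 0.035]
force: [-0.2, -7.3, 2.1]
grip_width: 0.0336
finger_force: 25.0
```

Emit:
play_rows --pt "0 0 0 0 0 0 -1" --pt "0 0 0 0 0 0 -1" --pt "0 0 0 0 0 0 -1" --pt "0 0 -0.5 0 0 0 -1" --pt "0 0 -1 0 0 0 -1"

```text
clock: 16.35
position: [0.4472, -0.2697, 0.0371]
tool_rot: [-3.142, -0.001, 0.036]
force: [0.3, -0.3, -1.7]
grip_width: 0.0333
finger_force: 25.0
```

Run:
```python
from h import *
chain([((.4472,-.2697,.23),.04),((.51,-.11,.30),.04),((.53,.06,.32),.045),((.51,.22,.33),.045),((.48,.33,.33),.05)])
```

```text
0 shift cm [ 1.000e-02 -1.000e-02 -1.929e+01] rot [-0.    -0.001 -0.004]
1 shift cm [  6.91 -15.71  -7.  ] rot [0. 0. 0.]
2 shift cm [  2.68 -16.91  -2.  ] rot [ 0.     0.    -0.005]
3 shift cm [ -1.28 -16.07  -1.  ] rot [0. 0. 0.]
4 shift cm [ -2.5  -11.12  -0.  ] rot [ 0.     0.    -0.005]
```

Emit:
play_rows --pt "0 0 -3 0 0 0 -1" --pt "0 0 -7.5 0 0 0 -1" --pt "0 0 -12 0 0 0 -1" --pt "0 0 -16.5 0 0 0 -1" --pt "0 0 -19.3 0 0 0 -1"

```text
clock: 16.85
position: [0.4471, -0.2701, 0.2327]
tool_rot: [3.141, -0.002, 0.035]
force: [0.4, -0.2, -1.6]
grip_width: 0.0332
finger_force: 25.2
```

Emit:
play_rows --pt "1 -2 -2 0 0 0 -1" --pt "2.5 -5.5 -3.5 0 0 0 -1" --pt "4 -9 -5 0 0 0 -1" --pt "5.5 -12.5 -6 0 0 0 -1" --pt "6.9 -15.7 -7 0 0 0 -1"

```text
clock: 17.35
position: [0.5105, -0.1084, 0.3004]
tool_rot: [-3.141, -0.001, 0.036]
force: [-0.0, 0.3, -0.8]
grip_width: 0.0329
finger_force: 25.2
```

Emit:
play_rows --pt "0.5 -3.4 -0.4 0 0 0 -1" --pt "1.1 -6.8 -0.8 0 0 0 -1" --pt "1.6 -10.2 -1.2 0 0 0 -1" --pt "2.1 -13.5 -1.6 0 0 0 -1" --pt "2.7 -16.9 -2 0 0 0 -1"

```text
clock: 17.85
position: [0.5308, 0.0609, 0.32]
tool_rot: [-3.141, -0.0, 0.036]
force: [0.8, -0.2, -1.1]
grip_width: 0.0333
finger_force: 25.2
```

Emit:
play_rows --pt "-0.3 -3.2 -0.2 0 0 0 -1" --pt "-0.5 -6.4 -0.4 0 0 0 -1" --pt "-0.8 -9.6 -0.6 0 0 0 -1" --pt "-1 -12.8 -0.8 0 0 0 -1" --pt "-1.3 -16.1 -1 0 0 0 -1"

```text
clock: 18.35
position: [0.5119, 0.2211, 0.33]
tool_rot: [-3.141, 0.0, 0.036]
force: [0.1, -0.6, -0.2]
grip_width: 0.0331
finger_force: 25.2
```

Emit:
play_rows --pt "-0.6 -3 0 0 0 0 -1" --pt "-1.3 -6 0 0 0 0 -1" --pt "-2 -9 0 0 0 0 -1" --pt "-2.5 -11.1 0 0 0 0 -1" --pt "-2.5 -11.1 0 0 0 0 -1"

```text
clock: 18.85
position: [0.4821, 0.3329, 0.3292]
tool_rot: [-3.141, 0.001, 0.04]
force: [-0.1, -0.1, -1.0]
grip_width: 0.0331
finger_force: 25.2
```

Emit:
play_rows --pt "0 0 0 0 0 0 -1" --pt "0 0 0 0 0 0 -1" --pt "0 0 0 0 0 0 -1" --pt "0 0 0 0 0 0 -1" --pt "0 0 0 0 0 0 -1"

```text
clock: 19.35
position: [0.4837, 0.3295, 0.3294]
tool_rot: [-3.141, 0.0, 0.035]
force: [-0.0, 0.2, -0.2]
grip_width: 0.0331
finger_force: 25.2
```

Run:
```python
from h import *
p,d,ci=grab('wrist','w4.png');np.savez('pics/w4.npz',p=p,d=d,**ci)
s=observe();print(s['position'],s['tool_rot'],s['qpos'],s['grip_width'])
P=np.array([(*pt(ci,d,u,v),u,v) for v in range(0,400,2) for u in range(0,640,2)])
Q=P[(P[:,0]>.33)&(P[:,0]<.55)&(P[:,1]>.2)&(P[:,1]<.48)&(P[:,2]>.035)&(P[:,2]<.068)]
c=np.array([.436,.339]);a=.047;ux=np.array([np.cos(a),np.sin(a)]);uy=np.array([-ux[1],ux[0]])
L=np.c_[(Q[:,:2]-c)@ux,(Q[:,:2]-c)@uy,Q[:,2]]
for lo,hi in((-.075,-.03),(.03,.075)):
    k=(L[:,0]>lo)&(L[:,0]<hi)&(L[:,1]>-.05)&(L[:,2]>.043)
    f=np.polyfit(L[k,1],L[k,0],1);print(k.sum(),'x0',f[1],'slope',f[0],'y',L[k,1].min(),L[k,1].max(),'x',np.percentile(L[k,0],[5,95]))
    # notch: height profile
    for y in np.arange(-.045,.12,.01):
        j=k&(abs(L[:,1]-y)<.005);print(round(y,3),np.round(L[j,2].max(),3) if j.any() else None,end='; ')
    print()
```

```text
[0.48368894 0.32957903 0.32934376] [-3.14149767e+00  1.02903451e-04  3.52563716e-02] [-1.38869138  0.60084173  1.11992227  1.61570612 -0.55936247  1.28382868
 -1.70876366] 0.03340342497443671
125 x0 -0.04816856759301546 slope -0.0007506354131739883 y 0.04965825373986861 0.11462711086625392 x [-0.05532272 -0.04330923]
-0.045 None; -0.035 None; -0.025 None; -0.015 None; -0.005 None; 0.005 None; 0.015 None; 0.025 None; 0.035 None; 0.045 0.059; 0.055 0.061; 0.065 0.059; 0.075 0.05; 0.085 0.053; 0.095 0.06; 0.105 0.061; 0.115 0.061; 
134 x0 0.056028531992040775 slope -0.008329041874334128 y 0.046804038384576384 0.1136790247335718 x [0.04915196 0.06049221]
-0.045 None; -0.035 None; -0.025 None; -0.015 None; -0.005 None; 0.005 None; 0.015 None; 0.025 None; 0.035 None; 0.045 0.061; 0.055 0.061; 0.065 0.058; 0.075 0.05; 0.085 0.053; 0.095 0.06; 0.105 0.062; 0.115 0.061;
```

View pics/w4.png

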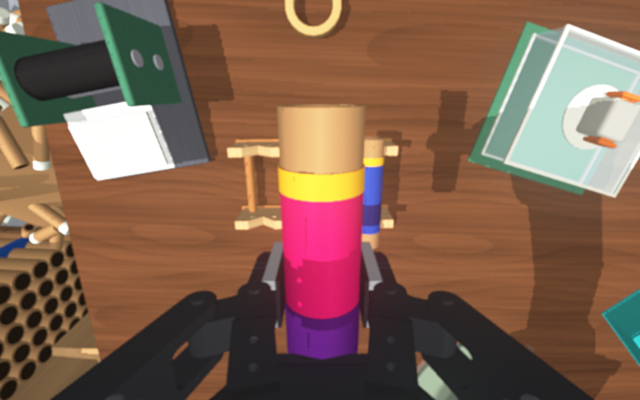

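Wrist view: tube held lengthwise, its far end at (320,104); rack rails at rows 150 and 215 with the blue tube at (372,195); cover stands upright on the mat at right.

Run:
```python
from h import *
z=np.load('pics/w4.npz');ci={k:z[k] for k in('fx','fy','cx','cy','k1','R','t')}
print('end',onz(ci,321,105,.362), 'tcp .4837,.3296')
chain([((.4390,.3405,.2),.047),((.4390,.3405,.075),.047)])
```

```text
end [0.56032086 0.33360035 0.362     ] tcp .4837,.3296
0 shift cm [-4.43 -1.25 12.93] rot [-0.     0.    -0.012]
1 shift cm [ 0.  -0.  12.5] rot [0. 0. 0.]
```

Emit:
play_rows --pt "-1 -0.3 2 0 0 0 -1" --pt "-2 -0.6 5 0 0 -0.01 -1" --pt "-3.5 -1 8.5 0 0 -0.01 -1" --pt "-4.5 -1.2 11.5 0 0 -0.01 -1" --pt "-4.5 -1.2 12.9 0 0 -0.01 -1"

```text
clock: 19.9
position: [0.4365, 0.3403, 0.1982]
tool_rot: [3.14, 0.002, 0.047]
force: [0.5, 0.8, 0.4]
grip_width: 0.0328
finger_force: 25.2
```

Emit:
play_rows --pt "0 0 1 0 0 0 -1" --pt "0 0 3 0 0 0 -1" --pt "0 0 5 0 0 0 -1" --pt "0 0 6.5 0 0 0 -1" --pt "0 0 7 0 0 0 -1"

```text
clock: 20.4
position: [0.4386, 0.34, 0.1296]
tool_rot: [3.141, 0.0, 0.045]
force: [-0.7, -0.3, -0.0]
grip_width: 0.0332
finger_force: 25.2
```

Emit:
play_rows --pt "0 0 0 0 0 0 -1" --pt "0 0 0 0 0 0 -1" --pt "0 0 0 0 0 0 -1" --pt "0 0 0 0 0 0 -1" --pt "0 0 0 0 0 0 -1"

```text
clock: 20.9
position: [0.4383, 0.3404, 0.1306]
tool_rot: [-3.141, -0.0, 0.046]
force: [-0.4, -0.1, -1.4]
grip_width: 0.0338
finger_force: 25.2
```

Emit:
play_rows --pt "0 0 1.8 0 0 0 -1" --pt "0 0 3.6 0 0 0 -1" --pt "0 0 5.2 0 0 0 -1" --pt "0 0 6.2 0 0 0 -1" --pt "0 0 6.8 0 0 0 -1"

```text
clock: 21.4
position: [0.4381, 0.3401, 0.0616]
tool_rot: [3.141, 0.0, 0.046]
force: [0.2, -0.0, -0.7]
grip_width: 0.0327
finger_force: 25.2
```

Emit:
play_rows --pt "0 0 0.1 0 0 0 -1" --pt "0 0 0.3 0 0 0 -1" --pt "0 0 0.5 0 0 0 -1" --pt "0 0 0.6 0 0 0 -1" --pt "0 0 0.7 0 0 0 -1"

```text
clock: 21.9
position: [0.4383, 0.3403, 0.0554]
tool_rot: [-3.141, -0.0, 0.046]
force: [-0.1, 0.1, -0.6]
grip_width: 0.0332
finger_force: 25.2
```

Emit:
play_rows --pt "0 0 0.1 0 0 0 -1" --pt "0 0 0.2 0 0 0 -1" --pt "0 0 0.3 0 0 0 -1" --pt "0 0 0.4 0 0 0 -1" --pt "0 0 0.4 0 0 0 -1"

```text
clock: 22.4
position: [0.4382, 0.3402, 0.0512]
tool_rot: [3.141, 0.0, 0.046]
force: [-0.2, 0.8, -0.5]
grip_width: 0.033
finger_force: 25.2
```

Emit:
play_rows --pt "0 0 0.05 0 0 0 -1" --pt "0 0 0.1 0 0 0 -1" --pt "0 0 0.15 0 0 0 -1" --pt "0 0 0.2 0 0 0 -1" --pt "0 0 0.2 0 0 0 -1"

```text
clock: 22.9
position: [0.4383, 0.3402, 0.0502]
tool_rot: [-3.141, 0.0, 0.045]
force: [-6.7, -2.6, 21.2]
grip_width: 0.0335
finger_force: 27.1
```

Contact at the expected height (0.050). Release and retreat.

Emit:
play_rows --pt "0 0 -0.1 0 0 0 -0.6" --pt "0 0 -0.1 0 0 0 0" --pt "0 0 -0.1 0 0 0 0.4" --pt "0 0 -0.1 0 0 0 0.4" --pt "0 0 -0.1 0 0 0 0.4"

```text
clock: 23.4
position: [0.4382, 0.3402, 0.0502]
tool_rot: [3.141, 0.0, 0.046]
force: [0.4, -0.8, -0.5]
grip_width: 0.0602
finger_force: 0.0
```

Emit:
play_rows --pt "0 0 -1 0 0 0 0.4" --pt "0 0 -4 0 0 0 0.4" --pt "0 0 -8 0 0 0 0.4" --pt "0 0 -13 0 0 0 0.4" --pt "0 0 -18 0 0 0 0.4"

```text
clock: 23.9
position: [0.438, 0.3395, 0.2327]
tool_rot: [3.141, 0.0, 0.045]
force: [1.1, 1.0, -0.2]
grip_width: 0.0595
finger_force: 0.0
```

Run:
```python
from h import *
chain([((.50,.17,.30),.042),((.53,.0,.30),.042),((.50,-.17,.28),.042),((.449,-.3,.22),.042),((.449,-.3855,.12),.042)])
```

```text
0 shift cm [ 5.44 17.22 -6.72] rot [0.001 0.    0.003]
1 shift cm [ 2.28 17.11  0.  ] rot [0. 0. 0.]
2 shift cm [-3.71 16.86  2.  ] rot [0. 0. 0.]
3 shift cm [-5.64 12.77  6.  ] rot [0. 0. 0.]
4 shift cm [-0.36  8.54 10.  ] rot [0. 0. 0.]
```

Emit:
play_rows --pt "1.1 3.4 -2.5 0 0 0 0.4" --pt "2.2 6.9 -4.5 0 0 0 0.4" --pt "3.3 10.3 -5.7 0 0 0 0.4" --pt "4.4 13.8 -6.5 0 0 0 0.4" --pt "5.4 17.2 -6.7 0 0 0 0.4"

```text
clock: 24.4
position: [0.5005, 0.1692, 0.2988]
tool_rot: [-3.141, -0.001, 0.045]
force: [0.2, -0.0, 0.1]
grip_width: 0.0598
finger_force: 0.0
```

Emit:
play_rows --pt "0.5 3.4 0 0 0 0 0.4" --pt "0.9 6.8 0 0 0 0 0.4" --pt "1.4 10.3 0 0 0 0 0.4" --pt "1.9 13.7 0 0 0 0 0.4" --pt "2.3 17.1 0 0 0 0 0.4"

```text
clock: 24.9
position: [0.5307, -0.0005, 0.298]
tool_rot: [-3.141, -0.0, 0.045]
force: [0.3, 0.9, -0.6]
grip_width: 0.0598
finger_force: 0.0
```

Emit:
play_rows --pt "-0.7 3.4 0.3 0 0 0 0.4" --pt "-1.5 6.8 0.7 0 0 0 0.4" --pt "-2.2 10.1 1.2 0 0 0 0.4" --pt "-3 13.5 1.6 0 0 0 0.4" --pt "-3.7 16.9 2 0 0 0 0.4"

```text
clock: 25.4
position: [0.5008, -0.1708, 0.2778]
tool_rot: [-3.141, -0.0, 0.045]
force: [1.2, 0.1, -0.4]
grip_width: 0.0601
finger_force: 0.0
```

Emit:
play_rows --pt "-1.2 2.7 1 0 0 0 0.4" --pt "-2.4 5.4 2.4 0 0 0 0.4" --pt "-3.6 8 3.6 0 0 0 0.4" --pt "-4.8 10.6 4.8 0 0 0 0.4" --pt "-5.6 12.8 6 0 0 0 0.4"

```text
clock: 25.9
position: [0.4503, -0.3014, 0.2176]
tool_rot: [3.141, -0.0, 0.044]
force: [-0.2, 0.1, -0.0]
grip_width: 0.0599
finger_force: 0.0
```

Emit:
play_rows --pt "-0.1 2.2 2 0 0 0 0.4" --pt "-0.2 4.5 4.5 0 0 0 0.4" --pt "-0.3 6.8 7 0 0 0 0.4" --pt "-0.4 8.5 9 0 0 0 0.4" --pt "-0.4 8.5 10 0 0 0 0.4"

```text
clock: 26.4
position: [0.45, -0.3869, 0.1164]
tool_rot: [3.141, 0.002, 0.043]
force: [0.2, 0.5, 0.1]
grip_width: 0.0597
finger_force: 0.0
```

Emit:
play_rows --pt "0 0 0 0 0 0 0.4" --pt "0 0 0 0 0 0 0.4" --pt "0 0 0 0 0 0 0.4" --pt "0 0 0 0 0 0 0.4" --pt "0 0 0 0 0 0 0.4"

```text
clock: 26.9
position: [0.4518, -0.3846, 0.1179]
tool_rot: [3.141, -0.001, 0.046]
force: [-0.3, -0.8, -0.1]
grip_width: 0.06
finger_force: 0.0
```

Run:
```python
from h import *
chain([((.449,-.3855,.025),.042)])
```

```text
0 shift cm [-0.29  0.07  9.29] rot [ 0.    -0.001  0.004]
```

Emit:
play_rows --pt "-0.1 0 2 0 0 0 0.4" --pt "-0.3 0.1 4.5 0 0 0 0.4" --pt "-0.3 0.1 7 0 0 0 0.4" --pt "-0.3 0.1 9 0 0 0 0.4" --pt "-0.3 0.1 9.3 0 0 0 0.4"

```text
clock: 27.4
position: [0.4478, -0.3853, 0.0227]
tool_rot: [-3.14, 0.002, 0.046]
force: [-0.0, 0.4, -0.1]
grip_width: 0.0599
finger_force: 0.0
```

Emit:
play_rows --squeeze 25 --pt "0 0 0 0 0 0 0.1" --pt "0 0 0 0 0 0 -0.2" --pt "0 0 0 0 0 0 -0.5" --pt "0 0 0 0 0 0 -1" --pt "0 0 0 0 0 0 -1"

```text
clock: 27.9
position: [0.4489, -0.3873, 0.0258]
tool_rot: [3.139, -0.002, 0.045]
force: [-0.2, -5.7, 3.7]
grip_width: 0.0333
finger_force: 25.4
```

Emit:
play_rows --pt "0 0 0 0 0 0 -1" --pt "0 0 0 0 0 0 -1" --pt "0 0 0 0 0 0 -1" --pt "0 0 -0.5 0 0 0 -1" --pt "0 0 -1 0 0 0 -1"

```text
clock: 28.4
position: [0.4487, -0.3858, 0.0351]
tool_rot: [-3.141, -0.0, 0.046]
force: [0.2, 0.4, -0.2]
grip_width: 0.0334
finger_force: 25.1
```

Run:
```python
from h import *
chain([((.449,-.38,.23),.04),((.49,-.23,.28),.042),((.53,-.06,.30),.045),((.53,.11,.30),.045),((.49,.28,.30),.047),((.4355,.4154,.26),.047)])
```

```text
0 shift cm [  0.07  -0.59 -19.49] rot [-0.    -0.     0.006]
1 shift cm [  4.7  -14.82  -5.  ] rot [ 0.     0.    -0.002]
2 shift cm [  4.71 -16.82  -2.  ] rot [ 0.     0.    -0.003]
3 shift cm [  0.76 -16.98  -0.  ] rot [0. 0. 0.]
4 shift cm [ -3.23 -17.16  -0.  ] rot [ 0.     0.    -0.002]
5 shift cm [ -4.81 -13.78   4.  ] rot [0. 0. 0.]
```

Emit:
play_rows --pt "0 0 -3 0 0 0 -1" --pt "0 0 -7.5 0 0 0 -1" --pt "0 -0.1 -12 0 0 0 -1" --pt "0 -0.3 -16.5 0 0 0 -1" --pt "0 -0.6 -19.5 0 0 0 -1"

```text
clock: 28.9
position: [0.4481, -0.3803, 0.2329]
tool_rot: [3.14, -0.002, 0.045]
force: [0.4, -0.0, -1.6]
grip_width: 0.0331
finger_force: 25.2
```

Emit:
play_rows --pt "0.7 -2 -1.5 0 0 0 -1" --pt "1.7 -5 -2.7 0 0 0 -1" --pt "2.7 -8.4 -3.7 0 0 0 -1" --pt "3.7 -11.6 -4.5 0 0 0 -1" --pt "4.7 -14.8 -5 0 0 0 -1"

```text
clock: 29.4
position: [0.4884, -0.2285, 0.2804]
tool_rot: [-3.141, -0.001, 0.046]
force: [1.1, -0.9, -0.8]
grip_width: 0.0332
finger_force: 25.2
```

Emit:
play_rows --pt "0.9 -3.4 -0.4 0 0 0 -1" --pt "1.9 -6.7 -0.8 0 0 0 -1" --pt "2.8 -10.1 -1.2 0 0 0 -1" --pt "3.8 -13.5 -1.6 0 0 0 -1" --pt "4.7 -16.8 -2 0 0 0 -1"

```text
clock: 29.9
position: [0.5274, -0.0583, 0.3]
tool_rot: [-3.141, -0.0, 0.046]
force: [0.2, 0.2, -1.3]
grip_width: 0.0332
finger_force: 25.2
```

Emit:
play_rows --pt "0.2 -3.4 0 0 0 0 -1" --pt "0.3 -6.8 0 0 0 0 -1" --pt "0.5 -10.2 0 0 0 0 -1" --pt "0.6 -13.6 0 0 0 0 -1" --pt "0.8 -17 0 0 0 0 -1"

```text
clock: 30.4
position: [0.5272, 0.1116, 0.2998]
tool_rot: [-3.141, 0.0, 0.046]
force: [1.5, -1.4, -0.9]
grip_width: 0.033
finger_force: 25.2
```

Emit:
play_rows --pt "-0.6 -3.4 0 0 0 0 -1" --pt "-1.3 -6.8 0 0 0 0 -1" --pt "-1.9 -10.3 0 0 0 0 -1" --pt "-2.6 -13.7 0 0 0 0 -1" --pt "-3.2 -17.2 0 0 0 0 -1"

```text
clock: 30.9
position: [0.487, 0.2818, 0.2999]
tool_rot: [-3.141, 0.0, 0.046]
force: [1.2, 0.2, -0.9]
grip_width: 0.0333
finger_force: 25.2
```

Emit:
play_rows --pt "-1.2 -3.2 0.8 0 0 0 -1" --pt "-2.3 -6.5 1.8 0 0 0 -1" --pt "-3.4 -9.8 2.8 0 0 0 -1" --pt "-4.4 -12.5 3.6 0 0 0 -1" --pt "-4.8 -13.8 4 0 0 0 -1"

```text
clock: 31.4
position: [0.4317, 0.4185, 0.2588]
tool_rot: [3.141, 0.001, 0.049]
force: [-0.2, -0.4, -1.1]
grip_width: 0.0334
finger_force: 25.2
```

Emit:
play_rows --pt "0 0 0 0 0 0 -1" --pt "0 0 0 0 0 0 -1" --pt "0 0 0 0 0 0 -1" --pt "0 0 0 0 0 0 -1" --pt "0 0 0 0 0 0 -1"

```text
clock: 31.9
position: [0.4341, 0.4156, 0.2596]
tool_rot: [-3.141, -0.0, 0.045]
force: [-0.4, -0.8, -0.6]
grip_width: 0.0335
finger_force: 25.2
```

Run:
```python
from h import *
chain([((.4355,.4152,.13),.047),((.4355,.4152,.058),.047)]);print(observe()['qpos'],observe()['grip_width'])
```

```text
0 shift cm [ 0.14  0.05 12.96] rot [-0.    -0.    -0.002]
1 shift cm [ 0.  -0.   7.2] rot [0. 0. 0.]
[-1.499323    0.68562647  1.04999337  1.66772587 -0.63891605  1.17160056
 -1.81144575] 0.03350131812419795
```

Emit:
play_rows --pt "0.1 0 2 0 0 0 -1" --pt "0.1 0 5 0 0 0 -1" --pt "0.1 0 8 0 0 0 -1" --pt "0.1 0 11 0 0 0 -1" --pt "0.1 0 13 0 0 0 -1"

```text
clock: 32.4
position: [0.4344, 0.4156, 0.1275]
tool_rot: [3.141, 0.001, 0.045]
force: [0.3, -0.2, -0.8]
grip_width: 0.033
finger_force: 25.2
```

Emit:
play_rows --pt "0 0 1 0 0 0 -1" --pt "0 0 3 0 0 0 -1" --pt "0 0 5 0 0 0 -1" --pt "0 0 6.5 0 0 0 -1" --pt "0 0 7.2 0 0 0 -1"

```text
clock: 32.9
position: [0.4347, 0.416, 0.0565]
tool_rot: [3.141, 0.0, 0.046]
force: [-0.4, 0.2, 0.5]
grip_width: 0.0333
finger_force: 25.2
```

Emit:
play_rows --pt "0 0 0.1 0 0 0 -1" --pt "0 0 0.3 0 0 0 -1" --pt "0 0 0.5 0 0 0 -1" --pt "0 0 0.6 0 0 0 -1" --pt "0 0 0.6 0 0 0 -1"

```text
clock: 33.4
position: [0.4348, 0.4163, 0.0515]
tool_rot: [-3.141, -0.0, 0.046]
force: [0.0, 0.3, -0.9]
grip_width: 0.0332
finger_force: 25.2
```

Emit:
play_rows --pt "0 0 0.05 0 0 0 -1" --pt "0 0 0.1 0 0 0 -1" --pt "0 0 0.15 0 0 0 -1" --pt "0 0 0.2 0 0 0 -1" --pt "0 0 0.2 0 0 0 -1"

```text
clock: 33.9
position: [0.4348, 0.4161, 0.0495]
tool_rot: [-3.142, -0.0, 0.046]
force: [-0.9, -1.6, 3.5]
grip_width: 0.033
finger_force: 25.5
```

Emit:
play_rows --pt "0 0 0.05 0 0 0 -1" --pt "0 0 0.08 0 0 0 -1" --pt "0 0 0.1 0 0 0 -1" --pt "0 0 0.1 0 0 0 -1" --pt "0 0 0.1 0 0 0 -1"

```text
clock: 34.4
position: [0.4349, 0.416, 0.0491]
tool_rot: [-3.141, 0.0, 0.045]
force: [-5.5, -5.2, 17.7]
grip_width: 0.0329
finger_force: 26.9
```

Seated. Release, retreat up and move away for the check.

Emit:
play_rows --pt "0 0 -0.1 0 0 0 -0.6" --pt "0 0 -0.1 0 0 0 0" --pt "0 0 -0.1 0 0 0 0.4" --pt "0 0 -0.1 0 0 0 0.4" --pt "0 0 -0.1 0 0 0 0.4"

```text
clock: 34.9
position: [0.4347, 0.4162, 0.0492]
tool_rot: [3.142, -0.0, 0.046]
force: [-0.6, -0.8, 0.1]
grip_width: 0.0598
finger_force: 0.0
```

Emit:
play_rows --pt "0 0 -1 0 0 0 0.4" --pt "0 0 -4 0 0 0 0.4" --pt "0 0 -9 0 0 0 0.4" --pt "0 0 -14 0 0 0 0.4" --pt "0 0 -19 0 0 0 0.4"

```text
clock: 35.4
position: [0.4346, 0.4156, 0.2419]
tool_rot: [3.141, -0.0, 0.045]
force: [-0.5, 1.9, 0.6]
grip_width: 0.0599
finger_force: 0.0
```

Emit:
play_rows --pt "1 3 -3 0 0 0 0.4" --pt "2.5 6 -6 0 0 0 0.4" --pt "4 8 -9 0 0 0 0.4" --pt "5 9 -10 0 0 0 0.4" --pt "5 9 -10 0 0 0 0.4"

```text
clock: 35.9
position: [0.4903, 0.3268, 0.3412]
tool_rot: [-3.14, -0.002, 0.043]
force: [0.3, 0.0, -0.7]
grip_width: 0.0597
finger_force: 0.0
```

Run:
```python
from h import *
w,_,_=grab('wrist');p,d,ci=grab('scene')
a=cv2.resize(w[60:330,60:600],(640,320));b=cv2.resize(p[100:300,240:560],(448,280))
o=np.zeros((600,640,3),np.uint8);o[:320]=a;o[320:,:448]=b
cv2.imwrite('pics/f.png',o[:,:,::-1]);print(observe()['position'],observe()['force'])
t,d,ci=grab('top')
P=np.array([pt(ci,d,u,v) for v in range(100,280) for u in range(240,420)])
Q=P[(P[:,2]>.06)&(P[:,2]<.075)&(P[:,0]>.42)&(P[:,0]<.67)];print('covertop',len(Q),cv2.minAreaRect((Q[:,:2]*1000).astype(np.float32)))
```

```text
[0.48836433 0.32885928 0.33885915] [-0.46972908  0.90321441 -0.08037715]
covertop 4193 ((548.505615234375, -13.794166564941406), (172.58663940429688, 173.5562286376953), 76.08489227294922)
```

View pics/f.png

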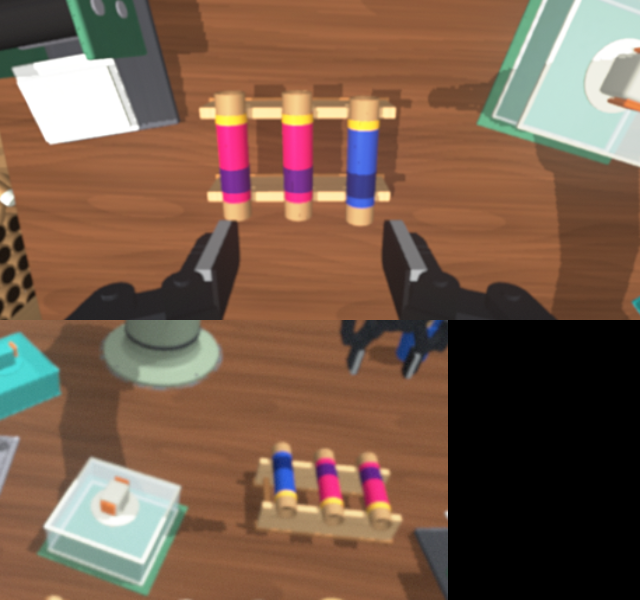

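Both magenta tubes lie in the notches beside the blue one (at (232,155), (297,155) and (362,160)), ends past both rails. The cover sits upright about 2 mm from the mat's centre.

```bash
python3 -c "
from workcell import bot
print(bot.job_done())"
```

```text
the job is handed in; nothing more can be done
None
```

The job is done and handed in at about 36 s: the cover stands right way up about 2 mm from the middle of the mat, both magenta tubes are seated in the free notches with their ends past the rails, and the blue tube is still in its place on the rack.

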